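Refill the empty bays of the test-weight rack

TASK

The rack on the lab bench should hold a steel weight in each of its five bays, but two bays are empty. Find the empty ones and slide the two spare weights along the bench, without lifting or tipping them, into those bays until each is fully home against the back stop. Leave the weights already in the rack and everything else on the bench where they are, and let go of everything at the end.

Things in the scene. Friction and masses are not known exactly. Their poses are not given: they have to be found in the camera images.
- bay_a: a bay. Origin: on the bench, where the axis of a fully seated weight stands; x points horizontally into the bay, y across it, z up. Back stop face at x = +25 mm; two side fins 10 mm thick with rounded noses, 54 mm apart (y = +-27 mm inside), reach from the back stop to x = -14 mm. A seated weight so sticks 11 mm out in front of the fins
- bay_b: another bay, the same in every way as bay_a (same origin, axes and sizes)
- bay_c: another bay, the same in every way as bay_a (same origin, axes and sizes)
- bay_d: another bay, the same in every way as bay_a (same origin, axes and sizes)
- bay_e: another bay, the same in every way as bay_a (same origin, axes and sizes)
- rack: fixed aluminium rack, 336 mm long: five identical bays side by side at 64 mm pitch along its y, in any order; two are empty, to be found from where the weights are. Bays are open above and in front (-x) and have no floor: weights slide in on the bench. Behind the bays a rail ends at x = +57 mm. Fins, back stop and rail 32 mm high. Origin: on the bench, at the middle bay's origin; axes as the bays'
- weight_1_center (a point): plain steel cylinder weight standing upright, 50 mm diameter, 36 mm high, 0.4 to 0.7 kg, no knob; point at its centre, 18 mm above its underside. Three of the five weights start seated in the rack; the other two, any of them, are the spares on the bench between rack and robot
- weight_2_center (a point): another steel weight, the same as weight_1
- weight_3_center (a point): another steel weight, the same as weight_1
- weight_4_center (a point): another steel weight, the same as weight_1
- weight_5_center (a point): another steel weight, the same as weight_1
- spool: empty white plastic thread spool standing upright, 44 mm diameter, 56 mm high, loose bystander; origin at the centre of its underside
- tape_coil: rolled-up blue measuring tape, a flat ring 48 mm outside diameter, 18 mm high, loose bystander; origin at the centre of its underside
- bottle: small white plastic bottle standing upright, 38 mm diameter, 70 mm high, loose bystander; origin at the centre of its underside
- big_weight: larger, flatter steel disc, 76 mm diameter, 30 mm high, too wide for any bay, loose bystander; origin at the centre of its underside
- gauge_case: closed black plastic case, 60 mm (x) by 95 mm (y) by 32 mm high, loose bystander; origin at the centre of its underside
- loupe: small folding fabric magnifier standing open, dark metal, 36 by 36 mm, 44 mm high, loose bystander; origin at the centre of its underside
- scissors: scissors with yellow handles lying flat, 10 mm high, from x = -81 mm (handles, 80 mm wide in y) to x = +100 mm (blade tips), loose bystander; origin under the pivot
Things that resemble listed ones, but are neither listed nor needed, are in the scene too. Leave any blue or green look-alike of the part that bears weight_5_center alone.

How it is judged (in metres and radians):
At the end, for the whole second after the job is handed in: Every one of the five bays holds one of the five weights with its axis within 5 mm horizontally of the bay's origin (fully home), standing on the bench (centre below 22 mm), all weights at rest (horizontal distance between any of weight_1_center, weight_2_center, weight_3_center, weight_4_center, weight_5_center and bay_a below 0.005 m and horizontal distance between any of weight_1_center, weight_2_center, weight_3_center, weight_4_center, weight_5_center and bay_b below 0.005 m and horizontal distance between any of weight_1_center, weight_2_center, weight_3_center, weight_4_center, weight_5_center and bay_c below 0.005 m and horizontal distance between any of weight_1_center, weight_2_center, weight_3_center, weight_4_center, weight_5_center and bay_d below 0.005 m and horizontal distance between any of weight_1_center, weight_2_center, weight_3_center, weight_4_center, weight_5_center and bay_e below 0.005 m and linear speed of each of weight_1, weight_2, weight_3, weight_4, weight_5 below 0.01 m/s and height (world z) of each of weight_1_center, weight_2_center, weight_3_center, weight_4_center, weight_5_center below 0.022 m); the robot touches nothing.
It fails at once if a weight is lifted off the bench or tipped over instead of slid (height (world z) of any of weight_1_center, weight_2_center, weight_3_center, weight_4_center, weight_5_center above 0.03 m or angle between any of weight_1_center, weight_2_center, weight_3_center, weight_4_center, weight_5_center's own z axis and vertical above 0.35 rad).
It fails at once if a weight that was already in the rack is moved out of its place (by more than 12 mm) (not (horizontal distance between any of weight_1_center, weight_2_center, weight_3_center, weight_4_center, weight_5_center and bay_a below 0.012 m) or not (horizontal distance between any of weight_1_center, weight_2_center, weight_3_center, weight_4_center, weight_5_center and bay_b below 0.012 m) or not (horizontal distance between any of weight_1_center, weight_2_center, weight_3_center, weight_4_center, weight_5_center and bay_c below 0.012 m)).
It fails at once if one of the other things on the bench is shifted by more than 12 mm (distance of any of spool, tape_coil, bottle, big_weight, gauge_case, scissors, loupe from where it was at the start of the episode above 0.012 m).
It also fails if it takes over 61 s, if anything falls off the work surface, if the arm or the gripper's body presses on something with over 40 N, if the wrist force passes 120 N, or if a joint passes its speed limit or range.

ROBOT

A 6-joint arm with a two-finger parallel gripper is mounted at the origin on the work surface. World frame = base frame: x ahead of the robot, y to its left, z up, the work surface at z = 0. Lengths are in mm, angles in rad, forces in N, time in s.
With the tool pointing down it reaches from about 400 to 925 mm from the base axis. Payload 12.5 kg.
Tool frame: the origin (TCP) lies at the very end of the fingers, on their centre line; the grasp point (between the pads) lies 19 mm behind it; z points along the fingers, y is the direction in which the jaws open and shut (so a half turn about z gives the same grasp; the last joint's range is limited). The gripper opens to 95 mm and grips with 3 to 60 N. Pads are 20 mm wide; open, the fingers measure 119 mm over their backs; the gripper's body (75 mm by 180 mm) begins 59 mm behind the grasp point.
Start: joints at [-1.227, 0.491, 1.559, -0, 1.092, -0.106], TCP at [271.765, -562.841, 214.661] pointing down, gripper open.
Joint ranges: [-3.1, 3.1], [-0.84, 2.19], [0.05, 2.79], [-1.13, 4.28], [0.06, 2.93], [-2.69, 2.69]. Speed limits (rad/s): [2.22, 2.22, 2.79, 3.14, 3.14, 3.14].

INTERFACE

Orientations are given as [roll, pitch, yaw] about the fixed x, y, z axes, in that order (R = Rz(yaw) Ry(pitch) Rx(roll)).
In Python, from cell import env gives the robot as it stands.
- The arm moves only by the shell command python3 -m pendant 'ROWS'. ROWS is JSON, a list that holds one entry, the list of rows, each a list of 5 numbers: the opening, from 0 (shut) to 1 (fully open), then the shift along the tool's x, y, z in m, then the turn about the tool's z in rad. A call has exactly 8 rows; each row is the pose to reach, as a shift and turn from the pose commanded when the call began, along the tool's axes at that moment; what a row does not reach only later rows make up. A row lasts 1/10 s, in which the tool goes at most 50 mm and 8.59 degrees, less where a joint would pass 70% of its speed; a pose out of reach is approached as far as the arm can. A call with a gripper value outside its range is refused whole. The fingers move at their own pace and stop on an object; the grip force is fixed at half the most. Time passes only in rows, so rows that repeat a pose let the fingers close, or fill a call up. It gives the time, the measured TCP pose, the force and the opening at its end, in the units of the state.
- env.state(): the state, without advancing time (a new reading comes with each control period).
- env.read_camera(name): name is "scene" or "top" or "wrist"; returns a dict with "image" (384x512x3 uint8, blue, green, red), "range_z" (384x512 float32, mm along the optical axis (not along the pixel's ray), 0 where there is no reading), "fx", "fy", "cx", "cy" (pixels), "rvec" (rotation vector, rad) and "tvec" (3), from world to camera coordinates, as OpenCV has them; the wrist camera has in their place "tool_from_camera" (4x4, takes a point from camera to tool coordinates, whose origin is the TCP and whose axes are the flange's). Camera axes: x right, y down, z forward; pixel columns grow to the right and rows downward; lengths in mm; the calibration is good to about 2 mm. A picture is of the moment at which its call begins: read the wrist's pose just before it.
- env.job_done(): hands the job in, once; it reports no verdict.
The state is a dict: "t": time; "joints": joint angles; "qvel": joint speeds; "tau": joint torques, N m; "eef_pos": TCP position; "tcp_rot": TCP orientation; "ft_force": force on the tool from outside, world axes, zero at the start; "moment": the same for the moment, N m; "opening": opening from 0.0 (shut) to 1.0 (fully open).
Only numpy, scipy, OpenCV 4.12 (cv2) and the standard library are available. Lean on these libraries where they do the work, as an engineer would, in place of code of your own. Each camera call takes 0.05 s, during which the arm holds its last target. There are 200 camera calls.

## Working session

There is one attempt and no reset: what is moved stays moved. The work goes in short steps, Python scripts to look and compute and a shell command to move; the robot and the scene stay as the last step left them, time stands still between calls to the robot, and variables do not carry over. Pictures are saved under pics/ and viewed, about 8 in all and at most 12, crops included, and the job is handed in when it is done.

```bash
ls; mkdir -p pics
python3 - <<'E'
from cell import env
import cv2,numpy as np,pickle
d={n:env.read_camera(n) for n in("scene","top")}
pickle.dump(d,open("first.pkl","wb"))
for n in d: cv2.imwrite(f"pics/{n}0.png",d[n]["image"]);c=d[n];R=cv2.Rodrigues(np.array(c["rvec"],float))[0];print(n,c["fx"],(-R.T@np.array(c["tvec"],float).ravel()).round(),R.round(2).tolist())
s=env.state();print(s)
E
```

```text
pics
scene 478.76306369566464 [1822. -387.  856.] [[0.28, 0.96, -0.02], [0.5, -0.16, -0.85], [-0.82, 0.23, -0.53]]
top 442.4270519391867 [ 310.  -39. 1187.] [[0.06, -1.0, 0.01], [-0.97, -0.06, -0.22], [0.22, 0.01, -0.98]]
{'t': 0.1, 'joints': array([-1.22661960e+00,  4.91475512e-01,  1.55936649e+00, -2.02445400e-05,
        1.09170668e+00, -1.05606990e-01]), 'qvel': array([ 1.65617802e-05, -3.28059560e-04, -2.48320846e-03,  1.73365249e-03,
        1.28696865e-03,  3.60479577e-04]), 'tau': array([ 3.42959909e-03, -6.13624692e+01, -2.58607703e+01,  6.93854294e-02,
        4.70368378e-02, -6.27957138e-05]), 'eef_pos': array([ 271.67374753, -562.63682646,  214.14253768]), 'tcp_rot': array([-3.14064006e+00, -8.29192834e-05,  4.49793023e-01]), 'ft_force': array([ 0.51427659,  0.30351314, -0.14486864]), 'moment': array([0.03777086, 0.04451082, 0.01174821]), 'opening': 1.0002708127481303}
```

View pics/top0.png

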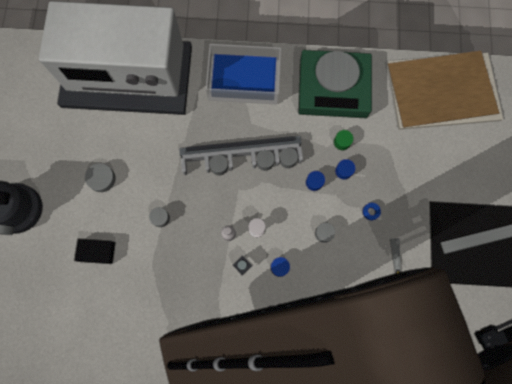

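View pics/scene0.png

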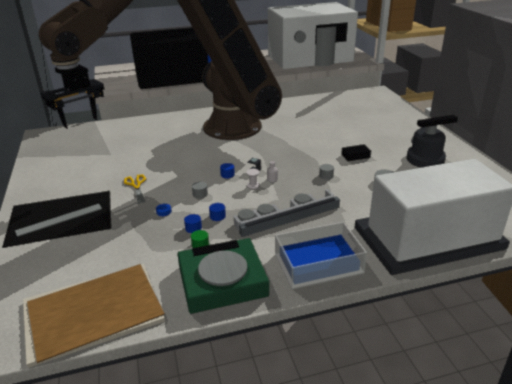

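The top view shows the rack at cols 180–300, row ~155, with weights at (219,163), (265,158) and (289,156). The empty bays are therefore near cols 242 and 196. The grey spares look to be at (160,215) and (325,232), and the blue and green cylinders are look-alikes. Next I'll measure these.

```bash
cat > h.py <<'E'
import numpy as np,cv2
def world(c):
    R=cv2.Rodrigues(np.array(c["rvec"],float))[0];t=np.array(c["tvec"],float).ravel()
    v,u=np.mgrid[:384,:512];z=c["range_z"].astype(float)
    P=np.stack([(u-c["cx"])/c["fx"]*z,(v-c["cy"])/c["fy"]*z,z],-1)
    W=(P-t)@R; W[z==0]=np.nan
    return W
def proj(c,p): return cv2.projectPoints(np.array(p,float).reshape(-1,3),np.array(c["rvec"],float),np.array(c["tvec"],float),np.array([[c["fx"],0,c["cx"]],[0,c["fy"],c["cy"]],[0,0,1]],float),None)[0].reshape(-1,2)
def topmap(cs,x0=350,x1=850,y0=-350,y1=350):  # rectified colour map at z=36 plane, 1 px=1 mm; rows = -x, cols=-y
    out=[]
    X,Y=np.meshgrid(np.arange(x1,x0,-1),np.arange(y1,y0,-1),indexing="ij")
    for c,z in cs:
        q=proj(c,np.stack([X,Y,X*0+z],-1)).reshape(*X.shape,2).astype(np.float32)
        out.append(cv2.remap(c["image"],q[...,0],q[...,1],cv2.INTER_CUBIC))
    return out
E
python3 - <<'E'
import pickle,cv2,numpy as np
from h import *
d=pickle.load(open("first.pkl","rb"))
for n in("top","scene"):
    c=d[n];W=world(c);z=W[...,2]
    roi=(W[...,0]>380)&(W[...,0]<950)&(abs(W[...,1])<420)
    print(n,"bench z",np.nanmedian(z[roi&(abs(z)<8)]))
    m=(roi&(z>8)&(z<110)).astype(np.uint8)
    k,l,s,cc=cv2.connectedComponentsWithStats(m)
    for i in range(1,k):
        if s[i,4]<25: continue
        q=l==i;w=W[q];t=w[w[:,2]>np.percentile(w[:,2],90)-5]
        print(s[i].tolist(),"top z",np.percentile(w[:,2],90).round(),"mid",((t.min(0)+t.max(0))/2).round()[:2],"ext",np.ptp(t,axis=0).round()[:2],c["image"][q].mean(0).round())
a,b=topmap([(d["top"],36),(d["scene"],36)])
cv2.imwrite("pics/rect.png",a);cv2.imwrite("pics/rect_s.png",b)
E
```

```text
top bench z 1.0932258883963044
[91, 48, 99, 67, 2910] top z 89.0 mid [894. 309.] ext [112. 222.] [67. 66. 66.]
[205, 57, 75, 47, 2576] top z 66.0 mid [898.  19.] ext [100. 200.] [112.  73.  54.]
[298, 63, 74, 55, 3723] top z 70.0 mid [ 893. -241.] ext [114. 118.] [60. 70. 53.]
[390, 76, 7, 31, 103] top z 19.0 mid [ 907. -413.] ext [85. 14.] [ 79.  98. 113.]
[333, 130, 20, 20, 306] top z 40.0 mid [ 746. -268.] ext [48. 48.] [47. 92. 37.]
[179, 136, 123, 39, 2853] top z 39.0 mid [685.  12.] ext [117. 330.] [88. 88. 87.]
[335, 159, 20, 20, 311] top z 39.0 mid [ 661. -274.] ext [49. 46.] [106.  50.  27.]
[87, 163, 28, 29, 631] top z 33.0 mid [600. 387.] ext [74. 65.] [97. 99. 97.]
[305, 171, 20, 20, 299] top z 40.0 mid [ 624. -194.] ext [46. 46.] [108.  52.  28.]
[362, 202, 19, 18, 216] top z 21.0 mid [ 550. -349.] ext [47. 47.] [102.  53.  30.]
[149, 207, 21, 20, 319] top z 40.0 mid [499. 218.] ext [49. 48.] [101. 103. 102.]
[248, 218, 17, 19, 239] top z 59.0 mid [485. -41.] ext [42. 42.] [154. 155. 161.]
[315, 222, 20, 21, 309] top z 40.0 mid [ 484. -222.] ext [46. 48.] [102. 104. 103.
[... 964 characters left out ...]
. -225.] ext [54. 46.] [85. 87. 85.]
[137, 185, 8, 18, 45] top z 12.0 mid [ 434. -412.] ext [107.  16.] [73. 84. 85.]
[234, 189, 106, 47, 2053] top z 39.0 mid [687.  12.] ext [122. 334.] [74. 74. 72.]
[156, 203, 16, 13, 143] top z 21.0 mid [ 554. -350.] ext [53. 45.] [101.  44.  19.]
[209, 203, 17, 17, 247] top z 39.0 mid [ 628. -194.] ext [55. 46.] [101.  44.  22.]
[355, 206, 35, 51, 950] top z 95.0 mid [896. 199.] ext [106.   6.] [61. 61. 60.]
[177, 214, 87, 77, 2957] top z 70.0 mid [ 909. -241.] ext [ 81. 118.] [66. 75. 52.]
[275, 222, 85, 54, 2688] top z 66.0 mid [897.  20.] ext [102. 203.] [115.  79.  61.]
[150, 281, 9, 22, 73] top z 19.0 mid [ 910. -413.] ext [80. 14.] [ 75. 106. 131.]
```

View pics/rect.png

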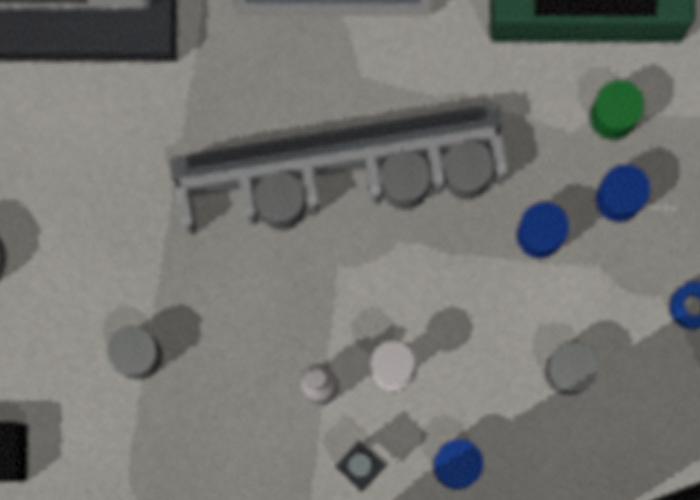

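Weights seat at about (653,72), (673,-54) and (685,-118), which puts rack yaw near 0.167. The empty bays work out at about (663.5,9) and (642.5,135). Spares are at (499,218) and (484,-222). I'll move the wrist camera over the rack to refine these.

```bash
python3 -m pendant '[[[1,0.05,-0.04,-0.01,0],[1,0.09,-0.08,-0.03,0],[1,0.13,-0.11,-0.04,0],[1,0.17,-0.15,-0.04,0],[1,0.21,-0.18,-0.04,0.1],[1,0.25,-0.21,-0.04,0.2],[1,0.28,-0.24,-0.04,0.283],[1,0.31,-0.27,-0.04,0.283]]]'
python3 - <<'E'
from cell import env
import numpy as np
s=env.state();print(s['eef_pos'],s['tcp_rot'])
p=s['eef_pos'];y=s['tcp_rot'][2];d=np.array([540,60])-p[:2];c,n=np.cos(y),np.sin(y)
print(d@[c,n],d@[n,-c])
print(env.read_camera("wrist")["tool_from_camera"].round(3))
E
```

```text
t: 0.9
eef_pos: [428.5, -197.8, 254.6]
tcp_rot: [3.142, -0.0, 0.164]
ft_force: [0.2, -0.4, 0.3]
opening: 1.0
[ 428.45725502 -197.84415565  254.57275498] [ 3.14151067e+00 -9.03433110e-05  1.63632551e-01]
152.05642549871578 -236.2292023090858
[[-1.00000e-03 -9.60000e-01 -2.81000e-01  8.03690e+01]
 [ 1.00000e+00 -1.00000e-03 -1.00000e-03  5.38000e-01]
 [ 0.00000e+00 -2.81000e-01  9.60000e-01 -1.71143e+02]
 [ 0.00000e+00  0.00000e+00  0.00000e+00  1.00000e+00]]
```

```bash
python3 -m pendant '[[[1,0.03,-0.04,0,0],[1,0.06,-0.08,0,0],[1,0.09,-0.12,0,0],[1,0.12,-0.16,0,0],[1,0.15,-0.2,0,0],[1,0.18,-0.24,0,0],[1,0.22,-0.286,0,0],[1,0.22,-0.286,0,0]]]'
python3 - <<'E'
from cell import env
import numpy as np,cv2,pickle
from scipy.spatial.transform import Rotation as Ro
s=env.state();c=env.read_camera("wrist");T=np.eye(4);T[:3,:3]=Ro.from_euler("xyz",s["tcp_rot"]).as_matrix();T[:3,3]=s["eef_pos"]
M=np.linalg.inv(T@c["tool_from_camera"]);c["rvec"]=cv2.Rodrigues(M[:3,:3])[0];c["tvec"]=M[:3,3]
pickle.dump(c,open("w1.pkl","wb"));print(s["eef_pos"],s["tcp_rot"])
from h import *
a,b=topmap([(c,36),(c,32)],400,800,-250,300);cv2.imwrite("pics/w1.png",a);cv2.imwrite("pics/w1b.png",b)
E
```

```text
t: 1.75
eef_pos: [598.8, 122.6, 253.7]
tcp_rot: [-3.141, 0.0, 0.17]
ft_force: [-0.3, -0.9, -0.3]
opening: 1.0
[598.83456195 122.62304348 253.72741133] [-3.14108891e+00  2.30531718e-04  1.70153684e-01]
```

View pics/w1.png

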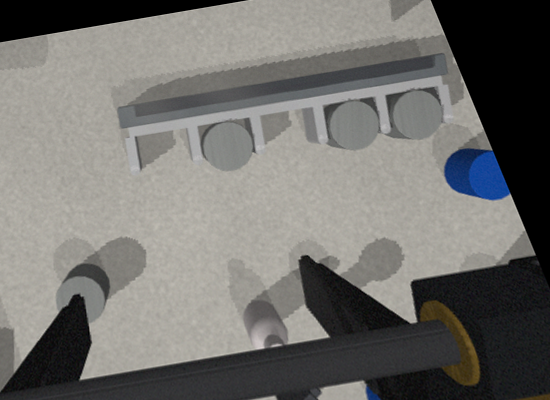

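The rectified wrist view shows seated weights at (228,146), (354,125) and (417,114). The empty bays are between fins at about cols 130–195 and 258–320. I'll refine with circle fits.

Run:
```python
import pickle,cv2,numpy as np
from h import *
d=pickle.load(open("first.pkl","rb"));w=pickle.load(open("w1.pkl","rb"))
for n,c in(("w",w),("top",d["top"])):
    g=cv2.cvtColor(topmap([(c,36)],400,800,-250,300)[0],cv2.COLOR_BGR2GRAY)
    h=cv2.HoughCircles(cv2.resize(cv2.GaussianBlur(g,(0,0),1.5),None,fx=2,fy=2),cv2.HOUGH_GRADIENT_ALT,1.5,40,param1=60,param2=.6,minRadius=44,maxRadius=56)
    print(n,[] if h is None else [(round(800-(r/2)),round(300-(cx/2)),R/2) for cx,r,R in h[0]])
    W=world(c);q=(W[...,2]>np.where(n=="w",30,34))&(W[...,2]<46)
    for p in[(654,72),(675,-54),(686,-117),(499,218),(484,-222)]:
        m=q&(np.hypot(W[...,0]-p[0],W[...,1]-p[1])<33)
        if m.sum()<20:continue
        P=W[m];(x,y),R=cv2.minEnclosingCircle(P[:,:2].astype(np.float32));print(p,m.sum(),np.median(P[:,2]).round(1),round(x,1),round(y,1),round(R,1))
# fin side edges in the wrist view: brightness profile along rack y at z=32, rack x=-8..12
yaw=.167;ux=np.array([np.cos(yaw),np.sin(yaw)]);uy=np.array([-ux[1],ux[0]])
o=np.array([664.5,9]);s=np.arange(-170,171)
for c in(w,d["top"]):
    prof=0
    for a in range(-4,14,2):
        q=proj(c,np.c_[o+a*ux+s[:,None]*uy,0*s+32]).astype(np.float32);prof=prof+cv2.remap(cv2.cvtColor(c["image"],6),q[:,:1],q[:,1:],1)[:,0].astype(float)/9
    print([ (int(s[i]),round(prof[i])) for i in range(0,341,4)])
```

```text
w [(654, 71, np.float32(24.883032)), (684, -116, np.float32(24.62011)), (673, -55, np.float32(24.844292)), (630, -168, np.float32(23.596348)), (623, -193, np.float32(24.23535))]
(654, 72) 1739 36.7 654.6 72.3 32.8
(675, -54) 1835 36.6 675.1 -54.0 32.9
(686, -117) 1876 36.5 686.1 -116.9 32.9
(499, 218) 785 37.0 500.5 219.4 25.0
top [(500, 219, np.float32(24.371027))]
(654, 72) 266 36.6 654.4 73.2 32.0
(675, -54) 252 37.0 675.2 -54.0 32.7
(686, -117) 249 37.1 690.1 -116.9 32.5
(499, 218) 257 37.3 499.7 219.0 25.0
(484, -222) 254 37.2 483.9 -222.6 24.9
[(-170, 139), (-166, 144), (-162, 162), (-158, 156), (-154, 107), (-150, 125), (-146, 125), (-142, 125), (-138, 123), (-134, 124), (-130, 126), (-126, 127), (-122, 127), (-118, 129), (-114, 124), (-110, 130), (-106, 101), (-102, 95), (-98, 165), (-94, 164), (-90, 100), (-86, 128), (-82, 128), (-78, 128), (-74, 126), (-70, 127), (-66, 128), (-62, 130), (-58, 131), (-54, 132), (-50, 128), (-46, 133), (-42, 112), (-38, 89), (-34, 169), (-30, 169), (-26, 123), (-22, 121), (-18, 120), (-14, 154), (-10, 164), (-6, 165), (-2, 159), (2, 154), (6,
[... 733 characters left out ...]
, 91), (-82, 96), (-78, 95), (-74, 94), (-70, 94), (-66, 95), (-62, 95), (-58, 96), (-54, 97), (-50, 96), (-46, 95), (-42, 94), (-38, 109), (-34, 125), (-30, 123), (-26, 119), (-22, 125), (-18, 124), (-14, 109), (-10, 92), (-6, 88), (-2, 87), (2, 87), (6, 86), (10, 85), (14, 85), (18, 86), (22, 87), (26, 105), (30, 124), (34, 113), (38, 88), (42, 92), (46, 96), (50, 96), (54, 94), (58, 93), (62, 95), (66, 95), (70, 97), (74, 96), (78, 96), (82, 95), (86, 90), (90, 99), (94, 124), (98, 127), (102, 127), (106, 126), (110, 119), (114, 98), (118, 88), (122, 86), (126, 85), (130, 86), (134, 84), (138, 85), (142, 85), (146, 83), (150, 72), (154, 96), (158, 125), (162, 128), (166, 126), (170, 125)]
```

```bash
python3 -m pendant '[[[1,-0.03,-0.04,0.01,0],[1,-0.06,-0.08,0.02,0],[1,-0.081,-0.112,0.05,0],[1,-0.081,-0.112,0.1,0],[1,-0.081,-0.112,0.15,0],[1,-0.081,-0.112,0.195,0],[1,-0.081,-0.112,0.23,0],[1,-0.081,-0.112,0.247,0]]]'; python3 -m pendant '[[[0.5,0,0,0,0],[0.3,0,0,0,0],[0.3,0,0,0,0],[0.3,0,0,0,0],[0.3,0,0,0,0],[0.3,0,0,0,0],[0.3,0,0,0,0],[0.3,0,0,0,0]]]'
```

```text
t: 2.6
eef_pos: [497.5, 214.1, 4.9]
tcp_rot: [3.141, 0.004, 0.166]
ft_force: [0.1, -0.1, 0.1]
opening: 0.999
t: 3.4
eef_pos: [499.4, 216.3, 8.3]
tcp_rot: [-3.141, -0.002, 0.167]
ft_force: [-1.1, 2.8, 6.1]
opening: 0.52
```

```bash
python3 -m pendant '[[[0.3,0.005,0.01,0,0],[0.3,0.012,0.028,0,0],[0.3,0.02,0.048,0,0],[0.3,0.028,0.068,0,0],[0.3,0.037,0.088,0,0],[0.3,0.046,0.1,0,0],[0.3,0.05,0.104,0,0],[0.3,0.055,0.104,0,0]]]'
python3 - <<'E'
from cell import env
import numpy as np
s=env.state();print(s['eef_pos'],s['tcp_rot'],s['ft_force'],s['opening'])
R=.167;d=s['eef_pos'][:2]-[642.7,135.2];print("bay frame",d@[np.cos(R),np.sin(R)],d@[-np.sin(R),np.cos(R)])
E
```

```text
t: 4.2
eef_pos: [568.6, 121.6, 8.3]
tcp_rot: [-3.142, 0.005, 0.166]
ft_force: [-13.5, -3.6, 17.3]
opening: 0.52
[568.55099863 121.60021416   8.29734479] [-3.14152281  0.00487066  0.16649414] [-13.47503447  -3.62401006  17.26694526] 0.5204021437186945
bay frame -75.3780536201022 -1.0851782266998171
```

```bash
python3 -m pendant '[[[0.3,0.008,-0.001,0,0],[0.3,0.018,-0.001,0,0],[0.3,0.028,-0.001,0,0],[0.3,0.036,-0.001,0,0],[0.3,0.042,-0.001,0,0],[0.3,0.045,-0.001,0,0],[0.3,0.045,-0.001,0,0],[0.3,0.045,-0.001,0,0]]]'
python3 - <<'E'
from cell import env
import numpy as np
s=env.state();print(s['eef_pos'],s['ft_force'])
R=.167;d=s['eef_pos'][:2]-[642.7,135.2];print("bay frame",d@[np.cos(R),np.sin(R)],d@[-np.sin(R),np.cos(R)])
E
python3 -m pendant '[[[0.6,0,0,0,0],[0.63,0,0,0,0],[0.63,0,0,0,0],[0.63,-0.01,0,0,0],[0.63,-0.02,0,0,0],[0.63,-0.035,0,0,0],[0.63,-0.05,0,0,0],[0.63,-0.05,0,0,0]]]'; python3 -m pendant '[[[0,-0.005,0,0,0],[0,-0.005,0,0,0],[0,-0.005,0,0,0],[0,-0.005,0,0,0],[0,-0.005,0,0,0],[0,-0.005,0,0,0],[0,-0.005,0,0,0],[0,-0.005,0,0,0]]]'
python3 - <<'E'
from cell import env
import numpy as np,cv2
c=env.read_camera("wrist");cv2.imwrite("pics/w2.png",c["image"])
s=env.state();print(s['eef_pos'],s['ft_force'])
R=.167;d=s['eef_pos'][:2]-[642.7,135.2];print("bay frame",d@[np.cos(R),np.sin(R)],d@[-np.sin(R),np.cos(R)])
E
```

```text
t: 5.0
eef_pos: [613.6, 130.7, 8.3]
tcp_rot: [3.142, 0.002, 0.167]
ft_force: [-7.3, -1.5, 10.9]
opening: 0.522
[613.58113265 130.716899     8.32036851] [-7.27056035 -1.45263249 10.92438959]
bay frame -29.458964851734603 0.41954744831028
t: 5.8
eef_pos: [563.2, 122.2, 7.6]
tcp_rot: [-3.142, 0.002, 0.167]
ft_force: [-0.3, 0.6, 0.1]
opening: 0.632
t: 6.6
eef_pos: [560.5, 121.7, 7.6]
tcp_rot: [3.142, -0.0, 0.167]
ft_force: [0.9, 0.5, 0.3]
opening: 0.025
[560.54661675 121.69155507   7.58786389] [-0.92639134  0.28846235  0.03902938]
bay frame -83.25589443213829 0.33541901103071936
```

View pics/w2.png

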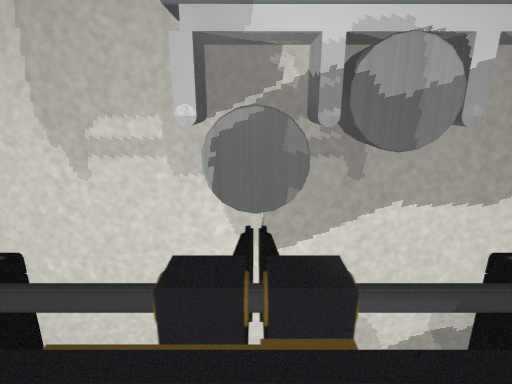

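The weight at (256,158) is centred between the fin noses at (185,112) and (329,116). I'll push it in with the closed fingers.

```bash
python3 -m pendant '[[[0,0.005,0,0,0],[0,0.01,0,0,0],[0,0.016,0,0,0],[0,0.022,0,0,0],[0,0.028,0,0,0],[0,0.034,0,0,0],[0,0.04,0,0,0],[0,0.044,0,0,0]]]'; python3 -m pendant '[[[0,0.001,0,0,0],[0,0.002,0,0,0],[0,0.003,0,0,0],[0,0.003,0,0,0],[0,0.004,0,0,0],[0,0.004,0,0,0],[0,0.005,0,0,0],[0,0.005,0,0,0]]]'
python3 - <<'E'
from cell import env
import numpy as np,cv2
c=env.read_camera("wrist");cv2.imwrite("pics/w3.png",c["image"])
s=env.state();print(s['eef_pos'],s['ft_force'])
R=.167;d=s['eef_pos'][:2]-[642.7,135.2];print("bay frame",d@[np.cos(R),np.sin(R)],d@[-np.sin(R),np.cos(R)])
E
```

```text
t: 7.45
eef_pos: [603.5, 129.0, 7.5]
tcp_rot: [-3.142, 0.002, 0.167]
ft_force: [-6.3, -0.9, 6.1]
opening: 0.004
t: 8.25
eef_pos: [606.4, 129.5, 7.5]
tcp_rot: [-3.141, 0.006, 0.167]
ft_force: [-13.8, -2.8, 10.1]
opening: 0.003
[606.37090609 129.5261412    7.49103905] [-14.32038487  -3.02984485  10.78153248]
bay frame -36.76681538514097 0.44387435644136003
```

View pics/w3.png

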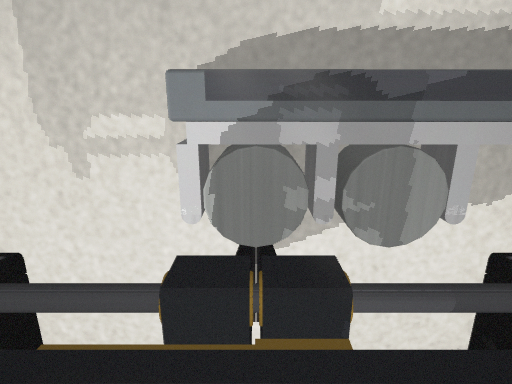

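The pushed weight (256,195) lies level with its seated neighbour (395,195). I'll press a little more to confirm contact with the stop.

```bash
python3 -m pendant '[[[0,0.001,0,0,0],[0,0.001,0,0,0],[0,0.002,0,0,0],[0,0.002,0,0,0],[0,0.003,0,0,0],[0,0.003,0,0,0],[0,0.003,0,0,0],[0,0.003,0,0,0]]]'
```

```text
t: 9.1
eef_pos: [606.5, 129.5, 7.5]
tcp_rot: [-3.141, 0.012, 0.167]
ft_force: [-27.0, -6.8, 21.7]
opening: 0.004
```

Only 0.1 mm of movement while the force doubled, so it is seated. On to the second spare.

```bash
python3 -m pendant '[[[0,-0.02,0,0,0],[0,-0.045,0,0,0],[0,-0.07,0,-0.02,0],[0.5,-0.08,0.01,-0.065,0],[1,-0.09,0.03,-0.11,0],[1,-0.1,0.07,-0.13,0],[1,-0.11,0.11,-0.14,0],[1,-0.12,0.155,-0.14,0]]]'; python3 -m pendant '[[[1,-0.015,0.045,0,0],[1,-0.03,0.09,0,0],[1,-0.05,0.135,0,0],[1,-0.06,0.172,0,0],[1,-0.06,0.172,0.03,0],[1,-0.06,0.172,0.06,0],[1,-0.06,0.172,0.06,0],[1,-0.06,0.172,0.06,0]]]'
python3 - <<'E'
from cell import env
import numpy as np
s=env.state();p=s['eef_pos'];y=s['tcp_rot'][2];d=np.array([484,-222.6])-p[:2];c,n=np.cos(y),np.sin(y)
print(p,s['tcp_rot'],d@[c,n],d@[n,-c])
E
```

```text
t: 9.9
eef_pos: [520.0, -43.7, 149.6]
tcp_rot: [3.14, -0.004, 0.168]
ft_force: [0.9, -0.2, 0.5]
opening: 0.366
t: 10.7
eef_pos: [488.9, -222.1, 88.0]
tcp_rot: [-3.141, 0.0, 0.167]
ft_force: [0.6, -0.1, -0.8]
opening: 0.99
[ 488.92420916 -222.10449263   87.95984829] [-3.14143939e+00  2.49249887e-04  1.66954742e-01] -4.9380835215384815 -0.3296885681065861
```

```bash
python3 -m pendant '[[[1,-0.005,0,0.02,0],[1,-0.005,0,0.045,0],[1,-0.005,0,0.065,0],[1,-0.005,0,0.078,0],[1,-0.005,0,0.08,0],[0.6,-0.005,0,0.08,0],[0.4,-0.005,0,0.08,0],[0.3,-0.005,0,0.08,0]]]'; python3 -m pendant '[[[0.3,0,0,0,0],[0.3,0,0,0,0],[0.3,0,0,0,0],[0.3,0,0,0,0],[0.3,0,0,0,0],[0.3,0,0,0,0],[0.3,0,0,0,0],[0.3,0,0,0,0]]]'
python3 - <<'E'
from cell import env
import numpy as np
s=env.state();p=s['eef_pos'];c,n=np.cos(.167),np.sin(.167)
for q in([540,-120],[664-80*c,9-80*n],[664-30*c,9-30*n]):
    d=np.array(q)-p[:2];print(q,d@[c,n],d@[n,-c])
E
```

```text
t: 11.5
eef_pos: [484.1, -223.1, 8.5]
tcp_rot: [3.141, -0.001, 0.167]
ft_force: [-0.2, 0.4, -0.1]
opening: 0.805
t: 12.3
eef_pos: [483.7, -222.9, 7.7]
tcp_rot: [3.141, -0.0, 0.167]
ft_force: [-0.8, -0.9, 5.0]
opening: 0.522
[540, -120] 72.6050195907958 -92.12462946451359
[np.float64(585.1129697546147), np.float64(-4.297987030511758)] 136.32292055784333 -198.7180858379042
[np.float64(634.4173636579804), np.float64(4.013254863558091)] 186.32292055784325 -198.71808583790423
```

```bash
python3 -m pendant '[[[0.3,0.008,-0.01,0,0],[0.3,0.02,-0.025,0,0],[0.3,0.035,-0.043,0,0],[0.3,0.05,-0.062,0,0],[0.3,0.064,-0.082,0,0],[0.3,0.075,-0.102,0,0],[0.3,0.086,-0.122,0,0],[0.3,0.095,-0.135,0,0]]]'; python3 -m pendant '[[[0.3,0.008,-0.012,0,0],[0.3,0.016,-0.026,0,0],[0.3,0.024,-0.04,0,0],[0.3,0.032,-0.052,0,0],[0.3,0.038,-0.06,0,0],[0.3,0.041,-0.064,0,0],[0.3,0.041,-0.064,0,0],[0.3,0.041,-0.064,0,0]]]'
python3 - <<'E'
from cell import env
import numpy as np
s=env.state();p=s['eef_pos'];c,n=np.cos(.167),np.sin(.167)
print(p,s['opening'],s['ft_force'])
for q in([664-30*c,9-30*n],):
    d=np.array(q)-p[:2];print(q,d@[c,n],d@[n,-c])
E
```

```text
t: 13.1
eef_pos: [555.1, -73.1, 7.7]
tcp_rot: [3.141, 0.0, 0.168]
ft_force: [-3.0, -7.1, 4.4]
opening: 0.52
t: 13.9
eef_pos: [584.9, -3.4, 7.7]
tcp_rot: [-3.141, -0.0, 0.167]
ft_force: [0.8, 5.1, 4.7]
opening: 0.521
[584.94013246  -3.41143707   7.74158158] 0.5210640080761872 [0.81910237 5.13191455 4.70033431]
[np.float64(634.4173636579804), np.float64(4.013254863558091)] 50.02306613979876 0.9029460164770688
```

```bash
python3 -m pendant '[[[0.3,0.008,0.001,0,0],[0.3,0.018,0.001,0,0],[0.3,0.028,0.001,0,0],[0.3,0.037,0.001,0,0],[0.3,0.044,0.001,0,0],[0.3,0.05,0.001,0,0],[0.3,0.05,0.001,0,0],[0.3,0.05,0.001,0,0]]]'; python3 -m pendant '[[[0.6,0,0,0,0],[0.63,0,0,0,0],[0.63,0,0,0,0],[0.63,-0.01,0,0,0],[0.63,-0.02,0,0,0],[0.63,-0.035,0,0,0],[0.63,-0.05,0,0,0],[0.63,-0.054,0,0,0]]]'; python3 -m pendant '[[[0,0,0,0,0],[0,0,0,0,0],[0,0,0,0,0],[0,0,0,0,0],[0,0,0,0,0],[0,0,0,0,0],[0,0,0,0,0],[0,0,0,0,0]]]'
python3 - <<'E'
from cell import env
import numpy as np,cv2
c=env.read_camera("wrist");cv2.imwrite("pics/w4.png",c["image"])
s=env.state();print(s['eef_pos'],s['ft_force'])
R=.167;d=s['eef_pos'][:2]-[664,9];print("bay frame",d@[np.cos(R),np.sin(R)],d@[-np.sin(R),np.cos(R)])
E
```

```text
t: 14.7
eef_pos: [633.6, 3.3, 7.7]
tcp_rot: [-3.141, 0.002, 0.167]
ft_force: [-4.8, -0.0, 8.9]
opening: 0.52
t: 15.5
eef_pos: [579.0, -5.9, 7.6]
tcp_rot: [-3.141, 0.001, 0.166]
ft_force: [0.3, -1.0, 1.0]
opening: 0.629
t: 16.3
eef_pos: [580.9, -5.7, 7.6]
tcp_rot: [3.142, 0.0, 0.167]
ft_force: [-0.3, 0.3, -0.8]
opening: 0.027
[580.93581902  -5.67567024   7.57956064] [-0.11695256 -0.07042306 -1.24528303]
bay frame -84.34804287617409 -0.664170510375577
```

View pics/w4.png

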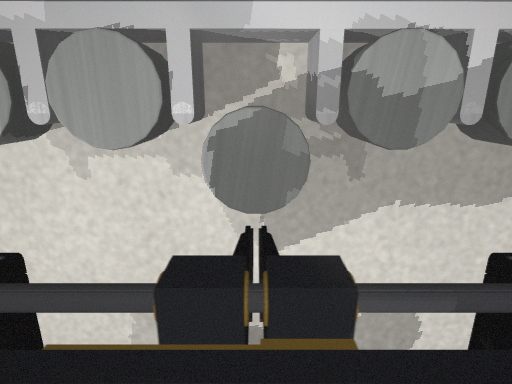

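The weight at (256,160) is centred between the noses at (182,112) and (327,112). Pushing it in.

```bash
python3 -m pendant '[[[0,0.005,0,0,0],[0,0.01,0,0,0],[0,0.016,0,0,0],[0,0.022,0,0,0],[0,0.028,0,0,0],[0,0.034,0,0,0],[0,0.04,0,0,0],[0,0.044,0,0,0]]]'; python3 -m pendant '[[[0,0.001,0,0,0],[0,0.002,0,0,0],[0,0.003,0,0,0],[0,0.004,0,0,0],[0,0.005,0,0,0],[0,0.005,0,0,0],[0,0.006,0,0,0],[0,0.006,0,0,0]]]'; python3 -m pendant '[[[0,0.001,0,0,0],[0,0.001,0,0,0],[0,0.002,0,0,0],[0,0.002,0,0,0],[0,0.003,0,0,0],[0,0.003,0,0,0],[0,0.003,0,0,0],[0,0.003,0,0,0]]]'
```

```text
t: 17.15
eef_pos: [623.8, 1.7, 7.5]
tcp_rot: [-3.141, 0.002, 0.167]
ft_force: [-6.8, -1.6, 6.1]
opening: 0.008
t: 17.95
eef_pos: [627.7, 2.4, 7.5]
tcp_rot: [-3.141, 0.006, 0.167]
ft_force: [-14.8, -4.0, 10.8]
opening: 0.004
t: 18.75
eef_pos: [627.8, 2.5, 7.6]
tcp_rot: [-3.14, 0.013, 0.167]
ft_force: [-29.0, -8.4, 21.0]
opening: 0.008
```

Same contact signature as before (bay x ≈ -36.8). Backing off, raising the arm and checking.

```bash
python3 -m pendant '[[[0,-0.02,0,0,0],[0,-0.045,0,0,0],[0,-0.05,0,-0.03,0],[0,-0.06,0,-0.07,0],[0,-0.06,0,-0.12,0],[0,-0.06,0,-0.17,0],[0,-0.06,0,-0.22,0],[0,-0.06,0,-0.24,0]]]'; python3 -m pendant '[[[0,0,0,0,0],[0,0,0,0,0],[0,0,0,0,0],[0,0,0,0,0],[0,0,0,0,0],[0,0,0,0,0],[0,0,0,0,0],[0,0,0,0,0]]]'
python3 - <<'E'
from cell import env
import numpy as np,cv2,pickle
from scipy.spatial.transform import Rotation as Ro
from h import *
s=env.state();c=env.read_camera("wrist");T=np.eye(4);T[:3,:3]=Ro.from_euler("xyz",s["tcp_rot"]).as_matrix();T[:3,3]=s["eef_pos"]
M=np.linalg.inv(T@c["tool_from_camera"]);c["rvec"]=cv2.Rodrigues(M[:3,:3])[0];c["tvec"]=M[:3,3]
a=topmap([(c,36)],400,800,-250,300)[0];cv2.imwrite("pics/w5.png",a)
g=cv2.cvtColor(a,6)
h=cv2.HoughCircles(cv2.resize(cv2.GaussianBlur(g,(0,0),1.5),None,fx=2,fy=2),cv2.HOUGH_GRADIENT_ALT,1.5,40,param1=50,param2=.5,minRadius=44,maxRadius=56)
R=.167
for cx,r,q in h[0]:
    d=np.array([800-r/2-664,300-cx/2-9]);print((d+[664,9]).round(1),"rack frame",(d@[np.cos(R),np.sin(R)]).round(1),(d@[-np.sin(R),np.cos(R)]).round(1))
t=env.read_camera("top");cv2.imwrite("pics/top9.png",t["image"])
d=pickle.load(open("first.pkl","rb"))["top"];W0,W1=world(d),world(t)
for n,p in dict(spool=(485,-41),bottle=(467,32),coil=(550,-349),big=(600,380),case=(405,375)).items():
    print(n,[np.nanmedian(W[(np.hypot(W[...,0]-p[0],W[...,1]-p[1])<55)&(W[...,2]>8)&(W[...,2]<100)],axis=0).round(1) for W in(W0,W1)])
E
```

```text
t: 19.55
eef_pos: [575.5, -6.8, 252.8]
tcp_rot: [3.14, -0.007, 0.167]
ft_force: [1.1, -0.6, -0.8]
opening: 0.0
t: 20.35
eef_pos: [574.0, -6.8, 247.5]
tcp_rot: [3.142, 0.0, 0.167]
ft_force: [0.3, 0.3, -1.2]
opening: 0.002
[653.   72.8] rack frame -0.3 64.7
[642.5 135. ] rack frame -0.3 127.8
[676.2 -53.2] rack frame 1.7 -63.4
[ 683.8 -116.2] rack frame -1.3 -126.8
[662.8   8.2] rack frame -1.4 -0.5
[ 627.5 -179.2] rack frame -67.3 -179.6
[ 740.  -247.5] rack frame 32.3 -265.6
spool [array([483.3, -41.6,  56.6]), array([486.7, -57.1,  56.3])]
bottle [array([463.2,  29.9,  48.5]), array([nan, nan, nan])]
coil [array([ 549.8, -347.7,   18.8]), array([ 550. , -347.9,   19.1])]
big [array([597.6, 389.2,  30.7]), array([598.1, 389.1,  30.6])]
case [array([400. , 375.4,  32.6]), array([399.7, 374.9,  32.7])]
  return np.nanmean(a, axis, out=out, keepdims=keepdims)
```

View pics/w5.png

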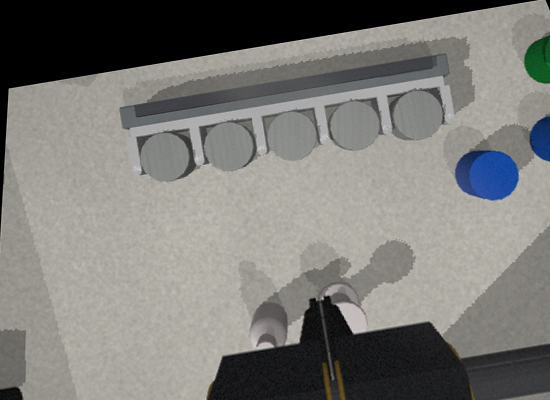

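View pics/top9.png

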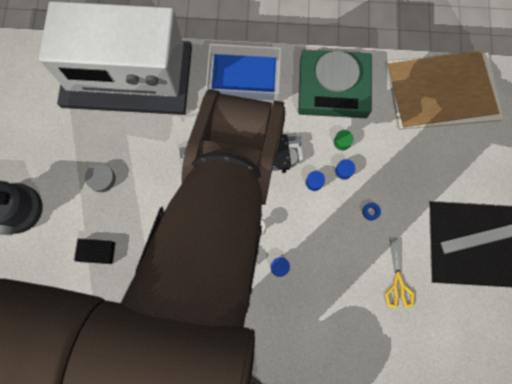

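All five bays are filled, each within about 2 mm. The arm blocks the top camera's view of the spool and bottle, so I'll check those from the scene camera and then hand in.

Run:
```python
from cell import env
import numpy as np,pickle
from h import *
d=pickle.load(open("first.pkl","rb"))["scene"];t=env.read_camera("scene");W0,W1=world(d),world(t)
for n,p,r in(("spool",(485,-41),30),("bottle",(467,32),25),("loupe",(391,-9),30),("blue",(626,-194),30)):
    print(n,[(m.sum(),np.nanmedian(W[m],axis=0).round(1)) for W in(W0,W1) for m in[(np.hypot(W[...,0]-p[0],W[...,1]-p[1])<r)&(W[...,2]>8)&(W[...,2]<75)]])
print(env.state()["ft_force"]); env.job_done()
```

```text
spool [(np.int64(177), array([492.9, -45. ,  42.6])), (np.int64(173), array([492.8, -45.4,  43.4]))]
bottle [(np.int64(171), array([477.6,  27.9,  40.5])), (np.int64(174), array([477.6,  27.2,  39.4]))]
loupe [(np.int64(93), array([392.2,  -6.3,  40.3])), (np.int64(96), array([391.5,  -7.3,  40.2]))]
blue [(np.int64(247), array([ 638.9, -196.4,   34.1])), (np.int64(249), array([ 638.8, -196. ,   33.9]))]
[-0.20147042  0.31677742 -0.26132436]
the job is handed in; nothing more can be done
```

I slid both spare weights along the bench into the two empty bays and pushed each against its back stop with closed fingers. The empty bays were the middle one and the one at the rack's +y end. I then backed off, raised the arm clear and handed the job in at about 20 s of the 61 s allowed. The hand-in reports no verdict.

- **Seating:** the last wrist image showed all five bays filled. Fitted weight centres were within about 2 mm of the estimated bay origins. On each final push the force roughly doubled, to about 30 N, with only 0.1 mm of movement, so both weights are against the stop.
- **Bystanders:** the scene camera put the spool, bottle, loupe and one of the blue look-alikes within about 1 mm of their starting places. The tape coil, big weight and gauge case were unchanged in the top camera.
- **Failed or missing checks:** the top camera comparison for the spool and bottle failed because the arm blocked the view, so I used the scene camera instead. I did not measure the scissors; the arm never went near them at bench height, and they looked undisturbed in the last top image.

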